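Hold-to-test a battery cell

ROBOT

A 6-joint arm with a two-finger parallel gripper is mounted at the origin on a cart in front of the work surface, level with it; the furniture and walls round the work are solid. World frame = base frame: x ahead of the robot, y to its left, z up, the work surface at z = 0. Lengths are in m, angles in rad, forces in N, time in s.
With the tool pointing down it reaches from about 0.375 to 0.9 m from the base axis. Payload 3.1 kg.
Tool frame: the origin (TCP) lies midway between the tips of the shut fingers; the grasp point (between the pads) lies 19 mm behind it (pinch_z is the distance from the TCP to the grasp point, in m); y points along the fingers, z is the direction in which the jaws open and shut, and the axes are right-handed (so a half turn about y gives the same grasp; the last joint's range is limited). The gripper opens to 87 mm and grips with 3 to 60 N. Pads are 19 mm wide; open, the fingers measure 117 mm over their backs; the gripper's body (75 mm by 190 mm) begins 51 mm behind the grasp point.
Start: joints at [-1.464, 0.527, 1.433, -0, 1.181, -0.178], TCP at [0.176, -0.6, 0.223] pointing down, gripper open.
Joint ranges: [-3.08, 3.08], [-0.75, 2.2], [0.22, 2.44], [-1.43, 4.57], [0, 2.65], [-2.85, 2.85]. Speed limits (rad/s): [2.79, 2.79, 3.14, 3.14, 3.14, 3.14].

INTERFACE

Orientations are given as a unit quaternion [x, y, z, w].
In Python, from rig import * gives the robot as it stands.
- The arm moves only by the tool drive_tool, never from a script. Its argument "plan" is a list of rows, each a list of 7 numbers: the shift along the tool's x, y, z in mm, then the turn, a rotation vector about the tool's x, y, z in degrees, then the finger opening in mm, from 0 to 87. A call has 1 to 10 rows; each row is the pose to reach, as a shift and turn from the pose commanded when the call began, along the tool's axes at that moment; what a row does not reach only later rows make up. A row lasts 1/10 s, in which the tool goes at most 50 mm and 8.59 degrees, less where a joint would pass 70% of its speed; a pose out of reach is approached as far as the arm can. A call with a gripper value outside its range is refused whole. The fingers move at their own pace and stop on an object; "newtons" is the grip in N (left out, the last holds). Time passes only in rows, so rows that repeat a pose let the fingers close. It gives the time, the measured TCP pose, the force and the opening at its end, in the units of the state.
- get_obs(): the state, without advancing time (a new reading comes with each control period).
- camera(name): name is "scene" or "top"; returns the picture (480x640x3 uint8, blue, green, red); there is no depth.
- get_calibration(name): a dict with "fx", "fy", "cx", "cy" (pixels), "origin" and "rotation" of the camera in the world. Camera axes: x right, y down, z forward; pixel columns grow to the right and rows downward; lengths in m; the calibration is good to about 2 mm. A picture is of the moment at which its call begins. get_calibration takes no time and is no camera call.
- hand_in(): hands the job in, once; it reports no verdict.
Trained networks look in the newest picture that a camera, given by its name, has taken for a name from the list of things; names that differ only in an ending like _2 or _b are one class to them, and where a whole thing is asked for, a point or a joint stands for the part that bears it (a point fixed in the world has none). Each returns a list of dicts, best first, with "conf" (0 to 1); they miss things now and then, are a little off and sometimes report something else, mostly with a low value. They report only what shows in the picture. A call takes as long as a camera call.
- spot_in(camera, target): "location" ([column, row] in pixels, amid what is visible of it).
- mark_of(camera, target): "location" ([column, row] in pixels: a listed point, or the origin of a listed thing).
The state is a dict: "time": time; "q": joint angles; "joint_velocities": joint speeds; "joint_torque": joint torques, N m; "position": TCP position; "tool_rot": TCP orientation; "ft_force": force on the tool from outside, world axes, zero at the start; "moment": the same for the moment, N m; "grip_width": finger opening in m.
Only numpy, scipy, OpenCV 4.12 (cv2) and the standard library are available. Lean on these libraries where they do the work, as an engineer would, in place of code of your own. Each camera call takes 0.05 s, during which the arm holds its last target. There are 200 camera calls.

TASK

Test the red battery cell on the jig: lay it flat in the grey trough with its plus end (the end with the cream-coloured band) towards the red terminal block and let go of it. Then press the yellow spring-loaded plunger down until the top rim of its cap is level with the green band of the scale post beside it (about 12 mm down; never down to the red band) and keep holding it there: the program finishes while the robot is still holding the plunger down. Leave the green cell, the black tape roll and the screw jar where they are.

Things in the scene. Friction and masses are not known exactly. Their poses are not given: they have to be found in the camera images.
- red_cell_centre (a point): Centre of the red AA cell to be tested: a cylinder 15 mm in diameter and 50 mm long that lies on the table, about 19 to 31 g; it does not roll by itself. The point's y axis is the cell's long axis and its -y direction points to the plus end (cream-coloured band with the contact button); the other end is all red.
- red_cell_plus (a point): Middle of the plus end face of the red cell, on its axis, 25 mm from the centre.
- green_cell_centre (a point): Centre of a green AA cell of the same size and shape, a bystander: leave it where it is.
- trough (a point): Where the centre of the seated cell belongs, 23.5 mm above the table; z up. The trough runs along this point's y axis, 57 mm between two terminal blocks: red at the -y end, black at the +y end, so the seated cell's y axis points the same way as this one. Between the saddles 33 mm are open down to the plate, room for fingers. The plunger's axis is at +100 mm in y from here.
- jig: Test jig fixed to the table; origin under the centre of its aluminium plate (120 mm in x, 200 in y, 10 thick). The trough is at y -45 mm. Its two grey saddles, 12 mm long, one at each end, have their floor 16 mm above the table and outward-leaning cheeks up to 25 mm, 19 mm apart at the floor, 23 at the top, 40 outside. Terminal blocks: 34 mm in x, 12 in y, top 32 mm, brass studs up to 36 mm.
- red_terminal (a point): Top centre of the red terminal block, 34.5 mm from the trough's centre, in its -y direction.
- plunger_top (a point): Centre of the flat top of the yellow plunger cap (44 mm in diameter, 14 mm thick), on its vertical axis; 64 mm above the table when free, and it moves down with the cap. A white scale post (12 by 10 mm, top 74 mm above the table) stands 33 mm from the axis in the +y direction of the jig: green band 48 to 56 mm above the table, a black line, red band below 46 mm.
- plunger (a joint): Travel of the plunger downward, m: 0 free (top of its spring), 0.022 stop. The spring pushes back with about 3 N at the start of the travel, 8 N at 0.012, 12 N at the stop. Green band is 0.008 to 0.016; the red band begins at 0.018.
- tape: Black tape roll lying flat, 66 mm across, 19 mm high, origin at the underside; bystander.
- jar: Screw jar with a black lid, 56 mm across, 58 mm high, origin at the underside; bystander.
- red_cell: The whole red cell (what the contact rule speaks of). Its origin lies on its round surface half-way along, 7.5 mm off the axis; its axes are those of red_cell_centre.

How it is judged:
By the outcome, as a careful person would: the job done as asked, in the order asked, and still so for the second after the job is handed in, while the arm keeps its last pose, push and grip.
It also fails if it takes over 45 s, if anything falls off the work surface, if the arm or the gripper's body presses on something with over 40 N, if the wrist force passes 120 N, or if a joint passes its speed limit or range.

## Working session

There is one attempt and no reset: what is moved stays moved. The work goes in short steps, Python scripts to look and compute and a tool call to move; the robot and the scene stay as the last step left them, time stands still between calls to the robot, and variables do not carry over. Pictures are saved under pics/ and viewed, about 8 in all and at most 12, crops included, and the job is handed in when it is done.

Besides the shell and the picture viewer there is one more tool, called after "Emit:" by a JSON object that holds its "op" and its "data", one argument or row to a line. drive_tool: Moves the arm, as the interface text tells. Its arguments: {"type":"object","properties":{"plan":{"type":"array","items":{"type":"array","items":{"type":"number"}}},"newtons":{"type":"number"}},"required":["plan"]}

```bash
mkdir -p pics; cat > h.py <<'E'
from rig import *
import numpy as np, cv2
from scipy.spatial.transform import Rotation as R
def px2w(cam,px,z):
    c=get_calibration(cam); d=np.array([(px[0]-c["cx"])/c["fx"],(px[1]-c["cy"])/c["fy"],1.])
    d=np.array(c["rotation"])@d; o=np.array(c["origin"]); return o+d*(z-o[2])/d[2]
def w2px(cam,p):
    c=get_calibration(cam); q=np.array(c["rotation"]).T@(np.array(p)-c["origin"])
    return [c["fx"]*q[0]/q[2]+c["cx"],c["fy"]*q[1]/q[2]+c["cy"]]
E
python3 - <<'E'
from h import *
for n in("scene","top"):
    cv2.imwrite(f"pics/{n}0.png",camera(n))
    for t,z in(("red_cell_centre",.0075),("red_cell_plus",.0075),("green_cell_centre",.0075),("trough",.0235),("red_terminal",.032),("plunger_top",.064),("jig",0),("tape",0),("jar",0)):
        for r in mark_of(n,t)[:2]: print(n,t,round(r["conf"],2),np.round(r["location"],1),np.round(px2w(n,r["location"],z),4))
    c=get_calibration(n);print(np.round(c["origin"],3),np.round(c["rotation"],2).tolist())
o=get_obs();print(o["time"],o["position"],R.from_quat(o["tool_rot"]).as_matrix().round(3).tolist(),o["grip_width"])
E
```

```text
Traceback (most recent call last):
  File "h.py", line 6, in px2w
    d=np.array(c["rotation"])@d; o=np.array(c["origin"]); return o+d*(z-o[2])/d[2]
      ~~~~~~~~~~~~~~~~~~~~~~~^~
ValueError: matmul: Input operand 1 has a mismatch in its core dimension 0, with gufunc signature (n?,k),(k,m?)->(n?,m?) (size 3 is different from 4)
```

View pics/scene0.png

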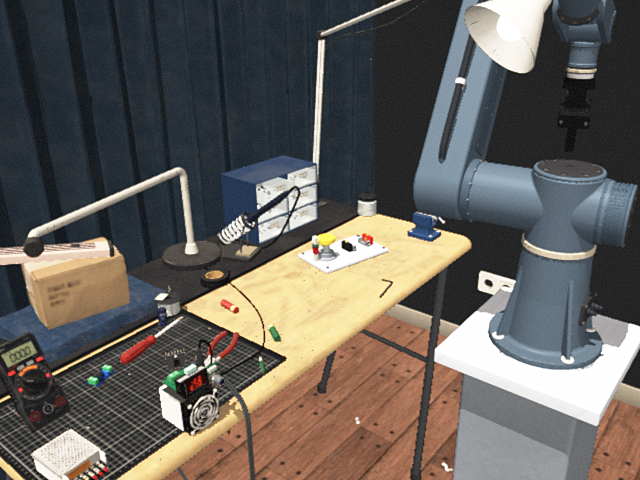

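The scene view shows the red cell at about (229,306), the green cell at (273,332), the jig at (343,250), the tape at (213,275) and the jar at (367,205). The calibration rotation is a quaternion, so I'll fix the helper.

```bash
sed -i 's/np.array(c\["rotation"\])/R.from_quat(c["rotation"]).as_matrix()/' h.py
python3 - <<'E'
from h import *
for n in("scene","top"):
    cv2.imwrite(f"pics/{n}1.png",camera(n))
    for t,z in(("red_cell_centre",.0075),("red_cell_plus",.0075),("green_cell_centre",.0075),("trough",.0235),("red_terminal",.032),("plunger_top",.064),("jig",0),("tape",0),("jar",0)):
        for r in mark_of(n,t)[:2]: print(n,t,round(r["conf"],2),np.round(r["location"],1),np.round(px2w(n,r["location"],z),4))
    c=get_calibration(n);print(np.round(c["origin"],3),c["fx"])
o=get_obs();print(o["time"],o["position"],R.from_quat(o["tool_rot"]).as_matrix().round(3).tolist(),o["grip_width"])
E
```

```text
scene red_cell_centre 0.62 [231.  306.9] [0.5606 0.2933 0.0075]
scene red_cell_plus 0.59 [233.9 309. ] [0.5493 0.2958 0.0075]
scene green_cell_centre 0.69 [272.6 333.9] [0.4186 0.3175 0.0075]
scene green_cell_centre 0.29 [358.9 243.5] [ 0.5328 -0.1381  0.0075]
scene trough 0.8 [359.6 244.1] [ 0.5088 -0.1067  0.0235]
scene red_terminal 0.85 [365.9 235.8] [ 0.515  -0.1437  0.032 ]
scene red_terminal 0.59 [326.4 236.7] [ 0.5933 -0.0783  0.032 ]
scene plunger_top 0.61 [325.2 237.6] [ 0.5466 -0.0143  0.064 ]
scene jig 0.6 [339.9 254.4] [ 0.542  -0.0677  0.    ]
scene tape 0.8 [213.1 281.6] [0.6893 0.228  0.    ]
scene tape 0.27 [324.5 233.5] [ 0.6567 -0.1506  0.    ]
scene jar 0.94 [363.6 213.1] [ 0.6585 -0.3411  0.    ]
[-0.289  1.043  0.651] 603.3063648020672
top red_cell_centre 0.48 [200.1 228.3] [0.5739 0.2863 0.0075]
top red_cell_plus 0.42 [194.5 240.7] [0.5422 0.2994 0.0075]
top green_cell_centre 0.59 [187.5 289.7] [0.4187 0.3124 0.0075]
top trough 0.59 [359.7 246.9] [ 0.5298 -0.1173  0.0235]
top red_terminal 0.93 [375.3 251. ] [ 0.5195 -0.1551  0.032 ]
top red_terminal 0.48 [450.6 198.4] [ 0.6523 -0.3413  0.032 ]
top plunger_top 0.48 [318.9 235. ] [ 0.5542 -0.0165  0.064 ]
top jig 0.95 [346. 246.] [ 0.5336 -0.0841  0.    ]
top tape 0.91 [222.5 184.7] [0.6883 0.2345 0.    ]
top jar 0.81 [451.  196.7] [ 0.6626 -0.3505  0.    ]
[ 0.434 -0.04   1.219] 482.5875410965957
1.1 [ 0.17623713 -0.59963726  0.22256112] [[-0.959, 0.0, 0.282], [-0.282, -0.0, -0.959], [0.0, -1.0, 0.0]] 0.08689091900053483
```

View pics/top1.png

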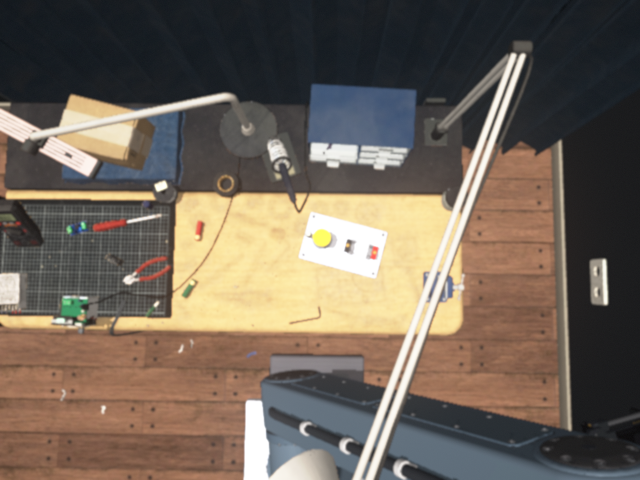

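The top view shows the red cell at about (199,231) with its cream end pointing down-image, the green cell at (189,289), the tape at (227,184), and the jig at (343,246) with the red terminal on the right. I'll zoom in on the cell and the jig to measure them.

```bash
python3 - <<'E'
from h import *
im=cv2.imread("pics/top1.png"); s=cv2.imread("pics/scene1.png")
z=lambda a,f:cv2.resize(a,None,fx=f,fy=f,interpolation=cv2.INTER_CUBIC)
A=z(im[215:251,180:220],7); B=z(im[208:280,295:390],7); C=z(s[293:320,210:250],7); 
D=z(s[228:275,290:395],5)
cv=np.zeros((600,800,3),np.uint8)
def put(a,y,x):
    h,w=min(a.shape[0],600-y),min(a.shape[1],800-x);cv[y:y+h,x:x+w]=a[:h,:w]
B=z(im[208:280,295:390],5.4)
put(B,0,0);put(A,0,520);put(C,390,520);put(D[:210],390,0)
cv2.imwrite("pics/z1.png",cv)
# segment red cell in both, jig plate in top
for n,i,(x0,x1,y0,y1) in(("top",im,(180,220,215,251)),("scene",s,(210,250,293,320))):
    p=i[y0:y1,x0:x1].astype(int);b,g,r=p[...,0],p[...,1],p[...,2]
    m=(r-g>70); ys,xs=np.nonzero(m); P=np.c_[xs+x0,ys+y0].astype(float); c=P.mean(0)
    u=np.linalg.svd(P-c,full_matrices=False)[2][0]; t=(P-c)@u
    print(n,len(P),c,u,t.min(),t.max(),[px2w(n,c+u*k,.0075).round(4) for k in(t.min(),0,t.max())])
w=((im.min(2)>170)*255).astype(np.uint8); 
n,l,st,ce=cv2.connectedComponentsWithStats(w[200:285,290:395])
k=1+st[1:,4].argmax(); cs=cv2.findContours((l==k).astype(np.uint8),0,2)[0]; r=cv2.minAreaRect(max(cs,key=len)); bx=cv2.boxPoints(r)+[290,200]
print([px2w("top",q,.01).round(4) for q in bx], px2w("top",bx.mean(0),.01))
E
```

```text
top 71 [198.52112676 227.5915493 ] [-0.13612658  0.99069145] -6.8676320852225805 6.691989703017214 [array([0.5931, 0.2886, 0.0075]), array([0.5757, 0.2903, 0.0075]), array([0.5588, 0.2921, 0.0075])]
scene 102 [228.40196078 305.20588235] [0.8657764  0.50043104] -9.013628077558154 10.708881116495435 [array([0.5981, 0.2883, 0.0075]), array([0.5703, 0.2917, 0.0075]), array([0.5382, 0.2955, 0.0075])]
[array([0.4445, 0.0497, 0.01  ]), array([0.6246, 0.0324, 0.01  ]), array([ 0.5996, -0.2071,  0.01  ]), array([ 0.4207, -0.1867,  0.01  ])] [ 0.52171984 -0.07816528  0.01      ]
```

View pics/z1.png

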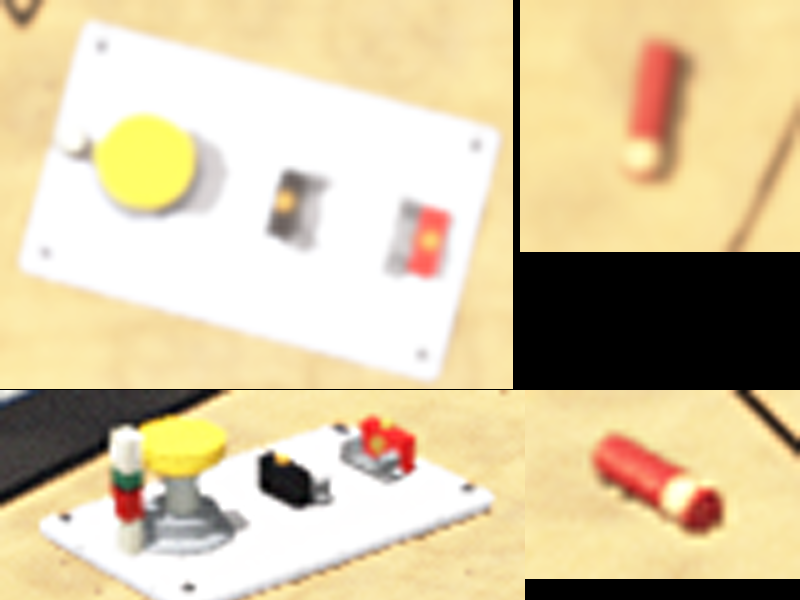

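```bash
cat > m.py <<'E'
from h import *
def ray(n,p):
    a=px2w(n,p,0); o=np.array(get_calibration(n)["origin"]); return o,(a-o)/np.linalg.norm(a-o)*np.sign(o[2]-a[2]) 
def tri(p,q):
    o1,d1=ray("top",p);o2,d2=ray("scene",q); s=np.linalg.lstsq(np.c_[d1,-d2],o2-o1,rcond=None)[0]
    a,b=o1+d1*s[0],o2+d2*s[1]; return ((a+b)/2).round(3),round(np.linalg.norm(a-b),4)
def yel(n,i):
    h=cv2.cvtColor(i,cv2.COLOR_BGR2HSV); m=cv2.inRange(h,(25,190,120),(34,255,255)); 
    k,l,st,ce=cv2.connectedComponentsWithStats(m); j=1+st[1:,4].argmax(); return ce[j],st[j]
E
python3 - <<'E'
from m import *
print("lamp",tri((305,465),(505,35)))
im=cv2.imread("pics/top1.png"); s=cv2.imread("pics/scene1.png")
c,st=yel("top",im);print(c,st,px2w("top",c,.062)); c2,st=yel("scene",s);print(c2,st,tri(c,c2))
P=[px2w("top",p,.01)[:2] for p in((311.3,211.7),(387.6,232.1),(375.6,278.4),(298.7,257.6))]
P=np.array(P);ctr=P.mean(0);ax=(P[0]+P[3]-P[1]-P[2])/2;print("plate",P.round(4).tolist(),ctr,np.linalg.norm(ax),np.degrees(np.arctan2(ax[1],ax[0])))
for n,p,z in(("redstud",(374.6,252.4),.036),("blkstud",(347.8,245.4),.036)): print(n,px2w("top",p,z))
for a,b in (((199.3,221.4),(213.5+0,0)),):
  for p in((199.3,221.4),(197.9,240.4)): print("cell end top",px2w("top",p,.0075))
# scene: ends of axis from crop (7x, origin 210,293 at 520,390)
for p in((605,448),(707,512)): print("cell end scene",px2w("scene",(210+(p[0]-520)/7,293+(p[1]-390)/7),.0075))
E
```

```text
lamp (array([ 0.17 , -0.02 ,  0.543]), np.float64(0.0451))Traceback (most recent call last):
  File "<stdin>", line 4, in <module>
  File "m.py", line 9, in yel
    k,l,st,ce=cv2.connectedComponentsWithStats(m); j=1+st[1:,4].argmax(); return ce[j],st[j]
                                                       ~~~~~~~~~~~~~~~^^
ValueError: attempt to get argmax of an empty sequence
```

```bash
sed -i 's/(25,190,120),(34/(22,150,120),(35/' m.py
python3 - <<'E'
from m import *
print("pole",tri((521,47),(320,37)))
o1,a=ray("top",(521,47));_,b=ray("top",(368,470));nn=np.cross(a,b)
for q in((360,18),(385,9),(408,1)):
    o2,d=ray("scene",q); t=nn@(o1-o2)/(nn@d); print("arm",(o2+d*t).round(3))
im=cv2.imread("pics/top1.png"); s=cv2.imread("pics/scene1.png")
c,st=yel("top",im);print(c,st,px2w("top",c,.062)); c2,st=yel("scene",s);print(c2,st,tri(c,c2))
P=[px2w("top",p,.01)[:2] for p in((311.3,211.7),(387.6,232.1),(375.6,278.4),(298.7,257.6))]
P=np.array(P);ctr=P.mean(0);ax=(P[0]+P[3]-P[1]-P[2])/2;print("plate",P.round(4).tolist(),ctr,np.linalg.norm(ax),np.degrees(np.arctan2(ax[1],ax[0])))
for n,p,z in(("redstud",(374.6,252.4),.036),("blkstud",(347.8,245.4),.036)): print(n,px2w("top",p,z))
for p in((199.3,221.4),(197.9,240.4)): print("cell end top",px2w("top",p,.0075))
for p in((605,448),(707,512)): print("cell end scene",px2w("scene",(210+(p[0]-520)/7,293+(p[1]-390)/7),.0075))
E
```

```text
pole (array([ 0.809, -0.336,  0.492]), np.float64(0.0026))
arm [ 0.618 -0.254  0.552]
arm [ 0.519 -0.211  0.576]
arm [ 0.438 -0.177  0.596]
[321.65680473 237.34319527] [314 230  16  16 169] [ 0.54881658 -0.02313243  0.062     ]
[326.4375     240.29166667] [319 235  16  10  96] (array([ 0.55 , -0.023,  0.053]), np.float64(0.0))
plate [[0.6189, 0.0046], [0.569, -0.188], [0.4526, -0.1581], [0.5023, 0.0346]] [ 0.53570304 -0.07673366] 0.19900506560239262 75.51381393272302
redstud [ 0.51571633 -0.15300906  0.036     ]
blkstud [ 0.5322049  -0.08723631  0.036     ]
cell end top [0.59154525 0.28893496 0.0075    ]
cell end top [0.54305497 0.29074798 0.0075    ]
cell end scene [0.59353553 0.28807819 0.0075    ]
cell end scene [0.54025239 0.29636401 0.0075    ]
```

```bash
python3 - <<'E'
from m import *
o1,a=ray("top",(521,47));_,b=ray("top",(368,470));nn=np.cross(a,b)
for q in((470,20),(495,5),(510,70),(545,10)):
    o2,d=ray("scene",q); t=nn@(o1-o2)/(nn@d); print("shade in arm plane",(o2+d*t).round(3))
print(w2px("scene",(0,0,.4)),w2px("scene",get_obs()["position"]),w2px("top",(0.1,-.05,.7)))
s=cv2.imread("pics/scene1.png"); cv2.imwrite("pics/z2.png",cv2.resize(s[0:230,310:640],None,fx=2.4,fy=2.4,interpolation=cv2.INTER_CUBIC))
E
```

```text
shade in arm plane [ 0.262 -0.119  0.565]
shade in arm plane [ 0.201 -0.09   0.595]
shade in arm plane [ 0.163 -0.101  0.48 ]
shade in arm plane [ 0.094 -0.051  0.59 ]
[np.float64(574.6678711433008), np.float64(134.10941192386957)] [np.float64(568.9274466677441), np.float64(145.83988343762707)] [np.float64(334.5855543636561), np.float64(619.1810801781444)]
```

View pics/z2.png

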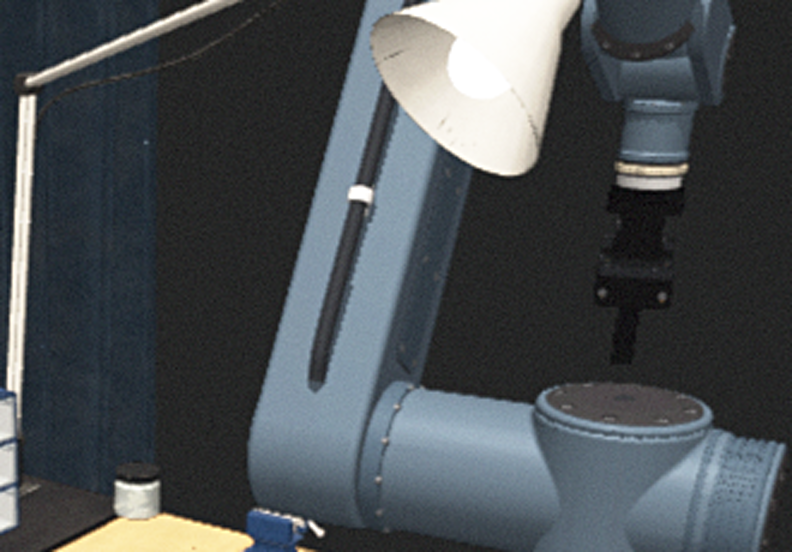

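Emit:
{"op": "drive_tool", "data": {
  "plan": [
    [0, -40, 0, 0, 0, 0, 87],
    [0, -80, 0, -5, 0, 0, 87],
    [0, -100, 0, -12, 0, 0, 87],
    [0, -100, 0, -15, 0, 0, 87]
  ]
}}

```text
time: 1.5
position: [0.1767, -0.6025, 0.3268]
tool_rot: [-0.113, 0.783, -0.605, 0.086]
ft_force: [-0.1, -0.2, -1.3]
grip_width: 0.0871
```

```bash
python3 - <<'E'
from m import *
o=get_obs();print(o["q"],o["position"],o["time"],o["ft_force"])
E
```

```text
[-1.44295226  0.56729876  1.09073306 -0.04179771  1.73558613 -0.15936204] [ 0.17666446 -0.60247876  0.32675005] 1.5 [-0.07924914 -0.16783914 -1.33290778]
```

Emit:
{"op": "drive_tool", "data": {
  "plan": [
    [0, -30, 0, 8, 0, 0, 87],
    [0, -60, 0, 16, 0, 0, 87],
    [0, -90, 0, 24, 0, 0, 87],
    [0, -120, 0, 32, 0, 0, 87],
    [0, -120, 0, 40, 0, 0, 87],
    [0, -120, 0, 40, 0, 0, 87]
  ]
}}

```text
time: 2.1
position: [0.1845, -0.6232, 0.4356]
tool_rot: [0.076, -0.535, 0.833, -0.12]
ft_force: [-1.2, 1.2, -0.7]
grip_width: 0.0868
```

```bash
cat > fk.py <<'E'
import numpy as np
from scipy.spatial.transform import Rotation as R
ey=lambda a:R.from_euler("y",a); ez=lambda a:R.from_euler("z",a)
def fk(q,p):
    a,L1,L2,Lt,h,d=p
    A=ez(q[0]);B=A*ey(q[1]);C=B*ey(q[2]);D=C*ez(q[3]);E=D*ey(q[4]);
    sh=A.apply([a,0,h]); el=sh+B.apply([0,0,L1]); w=el+C.apply([0,0,L2])+A.apply([0,d,0]); t=w+E.apply([0,0,Lt])
    return sh,el,w,t,E*ez(q[5])
E
python3 - <<'E'
from m import *
from fk import *
from scipy.optimize import least_squares
o=get_obs();print(o["q"],o["position"],o["time"],o["ft_force"])
S=[([-1.464,.527,1.433,0,1.181,-.178],[.17624,-.59964,.22256]),([-1.44295226,0.56729876,1.09073306,-0.04179771,1.73558613,-0.15936204],[0.17666446,-0.60247876,0.32675005]),(o["q"],o["position"])]
f=lambda p:np.concatenate([fk(q,p)[3]-t for q,t in S])
r=least_squares(f,[.05,.45,.45,.25,.4,.1]);print(r.x,r.fun.round(4),np.linalg.svd(r.jac)[1])
print(fk(o["q"],r.x)[4].as_matrix().round(2),R.from_quat(o["tool_rot"]).as_matrix().round(2))
for p in fk(o["q"],r.x)[:4]:print(p)
E
```

```text
[-1.4972803   0.21631024  1.40829128  0.10009855  1.09961824 -0.23857247] [ 0.18447325 -0.6232271   0.43561728] 2.1 [-1.16517529  1.19735799 -0.67963185]
[0.01162312 0.46757382 0.41361335 0.26012348 0.23115102 0.11182881] [ 0.0021 -0.0145 -0.0043  0.0014  0.0103  0.011  -0.0035  0.0043 -0.0067] [2.92006475 2.5113927  1.73215283 0.34395908 0.18366184 0.11719906]
[[-0.26  0.96  0.12]
 [ 0.87  0.28 -0.4 ]
 [-0.42  0.   -0.91]] [[-0.96  0.12  0.26]
 [-0.28 -0.4  -0.87]
 [-0.   -0.91  0.42]]
[ 0.00085372 -0.01159173  0.23115102]
[ 0.00822471 -0.11167478  0.68782851]
[ 0.15008732 -0.51536017  0.6655847 ]
[ 0.18093617 -0.61888006  0.42894953]
```

```bash
python3 - <<'E'
from m import *
from fk import *
from scipy.optimize import least_squares
a=camera("scene");b=camera("top");cv2.imwrite("pics/scene2.png",a);cv2.imwrite("pics/top2.png",b)
o=get_obs();print(o["q"],o["position"],o["time"],o["ft_force"])
cv=np.zeros((600,800,3),np.uint8); cv[:300]=cv2.resize(a[0:225,140:640],(800,360))[:300] if 0 else cv2.resize(a[0:200,240:640],(800,400))[:300]
cv[300:]=cv2.resize(b[330:480,240:640],(800,300)); cv2.imwrite("pics/z3.png",cv)
for p in((0,0,.23),(.1,0,.23),(.2,0,.23),(.2,-.1,.45),(.2,-.1,.6)):print(p,np.round(w2px("scene",p)),np.round(w2px("top",p)))
E
```

```text
[-1.49713776  0.22176011  1.39569444  0.09940894  1.1012743  -0.2378837 ] [ 0.18481092 -0.62880149  0.43834301] 2.2 [-0.90595877 -0.62478855  0.57336816]
(0, 0, 0.23) [560. 228.] [305. 508.]
(0.1, 0, 0.23) [506. 216.] [306. 455.]
(0.2, 0, 0.23) [458. 205.] [307. 403.]
(0.2, -0.1, 0.45) [490.  84.] [366. 439.]
(0.2, -0.1, 0.6) [498.   2.] [375. 477.]
```

View pics/z3.png

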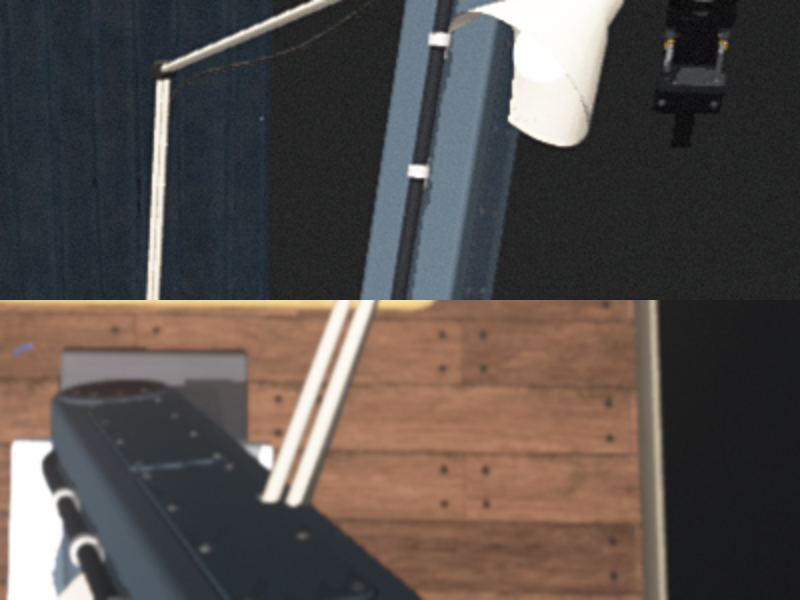

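The shade and the lamp bars now pass visually into the upper arm. The arm wasn't resisted and the force stayed around 1 N, so the lamp doesn't obstruct it. Next I'll move to above the cell.

```bash
cat >> h.py <<'E'
CELL=np.array([.567,.291]);CYAW=-6.5;TR=np.array([.5244,-.1203]);PL=np.array([.5495,-.0235]);JYAW=75.5
def go(p,jaw,ref=None):
    "shift/turn in the tool frame to TCP position p, tool down, jaw azimuth in deg"
    o=get_obs();T=R.from_quat(o["tool_rot"]);a=np.radians(jaw);z=np.array([np.cos(a),np.sin(a),0]);y=np.array([0,0,-1.])
    G=R.from_matrix(np.c_[np.cross(y,z),y,z]); print(o["time"],"shift",(T.inv().apply(np.array(p)-o["position"])*1000).round(1),"turn",(T.inv()*G).as_rotvec(degrees=True).round(1))
E
python3 -c "
from h import *
go((.50,-.12,.30),-85)"
```

```text
2.2 shift [-445.7  -42.1 -420.6] turn [-24.8  11.2  -2.5]
```

Emit:
{"op": "drive_tool", "data": {
  "plan": [
    [-446, -42, -421, -25, 11, -2.5, 87],
    [-446, -42, -421, -25, 11, -2.5, 87],
    [-446, -42, -421, -25, 11, -2.5, 87],
    [-446, -42, -421, -25, 11, -2.5, 87],
    [-446, -42, -421, -25, 11, -2.5, 87],
    [-446, -42, -421, -25, 11, -2.5, 87],
    [-446, -42, -421, -25, 11, -2.5, 87],
    [-446, -42, -421, -25, 11, -2.5, 87],
    [-446, -42, -421, -25, 11, -2.5, 87],
    [-446, -42, -421, -25, 11, -2.5, 87]
  ]
}}

```text
time: 3.2
position: [0.4445, -0.2158, 0.3249]
tool_rot: [-0.032, 0.707, -0.706, 0.031]
ft_force: [0.8, -1.1, 0.1]
grip_width: 0.0868
```

```bash
python3 -c "
from h import *
o=get_obs();print(o['position'],o['ft_force'],o['q'],o['joint_torque'])
go((.567,.291,.15),-96.5)"
```

```text
[ 0.44454735 -0.21576692  0.32486411] [ 0.78871824 -1.07672653  0.06206679] [-6.78166448e-01  2.33043136e-01  1.61218029e+00 -4.38399102e-04
  1.29758027e+00  8.02791771e-01] [ -3.70360471 -33.41716647 -18.46497238   0.04706027   0.39194196
  -0.67368351]
3.2 shift [-167.7  174.9 -493.6] turn [ 0.  11.7  0.1]
```

Emit:
{"op": "drive_tool", "data": {
  "plan": [
    [-168, 175, -494, 0, 11.7, 0, 87],
    [-168, 175, -494, 0, 11.7, 0, 87],
    [-168, 175, -494, 0, 11.7, 0, 87],
    [-168, 175, -494, 0, 11.7, 0, 87],
    [-168, 175, -494, 0, 11.7, 0, 87],
    [-168, 175, -494, 0, 11.7, 0, 87],
    [-168, 175, -494, 0, 11.7, 0, 87],
    [-168, 175, -494, 0, 11.7, 0, 87],
    [-168, 175, -494, 0, 11.7, 0, 87],
    [-168, 175, -494, 0, 11.7, 0, 87]
  ]
}}

```text
time: 4.2
position: [0.5549, 0.244, 0.1662]
tool_rot: [0.04, 0.706, -0.706, -0.04]
ft_force: [0.2, -0.4, 0.4]
grip_width: 0.0867
```

Emit:
{"op": "drive_tool", "data": {
  "plan": [
    [0, 0, 0, 0, 0, 0, 40],
    [0, 0, 0, 0, 0, 0, 40]
  ]
}}

```text
time: 4.4
position: [0.5534, 0.2427, 0.1661]
tool_rot: [-0.038, -0.706, 0.706, 0.04]
ft_force: [0.2, -0.3, -1.1]
grip_width: 0.0779
```

```bash
python3 -c "
from h import *
go((.567,.291,.15),-96.5)"
```

```text
4.4 shift [ -8.2  16.1 -49.6] turn [-0.   0.1  0.2]
```

Emit:
{"op": "drive_tool", "data": {
  "plan": [
    [-8, 40, -50, 0, 0, 0, 40],
    [-8, 80, -50, 0, 0, 0, 40],
    [-8, 100, -50, 0, 0, 0, 40],
    [-8, 116, -50, 0, 0, 0, 40],
    [-8, 116, -50, 0, 0, 0, 40]
  ]
}}

```text
time: 4.9
position: [0.5649, 0.2885, 0.0497]
tool_rot: [-0.039, -0.706, 0.706, 0.043]
ft_force: [-0.3, -0.1, -0.3]
grip_width: 0.0424
```

```bash
python3 - <<'E'
from h import *
go((.567,.291,.004),-96.5)
a=camera("scene");b=camera("top")
cv=np.zeros((600,800,3),np.uint8)
cv[:400,:400]=cv2.resize(a[260:340,190:270],(400,400),interpolation=2);cv[:400,400:]=cv2.resize(b[190:270,160:240],(400,400),interpolation=2)
cv2.imwrite("pics/z4.png",cv[:400])
E
```

```text
4.9 shift [-2.  45.6 -2.8] turn [-0.1 -0.1  0.3]
```

View pics/z4.png

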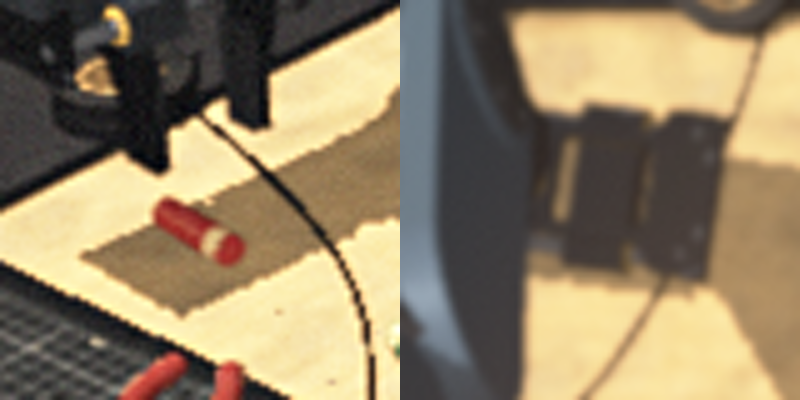

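The scene view shows the open fingers above and behind the cell, with no contact. The cell projects to about (229,305) and the tips are still 50 mm up. I'll lower and grip.

Emit:
{"op": "drive_tool", "data": {
  "plan": [
    [-2, 20, -2, 0, 0, 0, 40],
    [-2, 35, -2, 0, 0, 0, 40],
    [-2, 45, -2, 0, 0, 0, 40],
    [-2, 45, -2, 0, 0, 0, 40],
    [-2, 45, -2, 0, 0, 0, 40]
  ],
  "newtons": 10
}}

```text
time: 5.5
position: [0.5675, 0.2919, 0.0068]
tool_rot: [0.04, 0.706, -0.706, -0.041]
ft_force: [0.2, 0.0, -0.3]
grip_width: 0.0403
```

```bash
python3 - <<'E'
from h import *
go((.567,.291,.004),-96.5);print(get_obs()["ft_force"])
a=camera("scene");print(w2px("scene",(.567,.291,.0075)))
cv2.imwrite("pics/z5.png",cv2.resize(a[270:330,195:275],(800,600),interpolation=2))
E
```

```text
5.5 shift [0.3 2.8 0.9] turn [ 0.1 -0.   0.1]
[ 0.23631634  0.03832571 -0.30924183]
[np.float64(229.70828324286296), np.float64(305.54714386677745)]
```

View pics/z5.png

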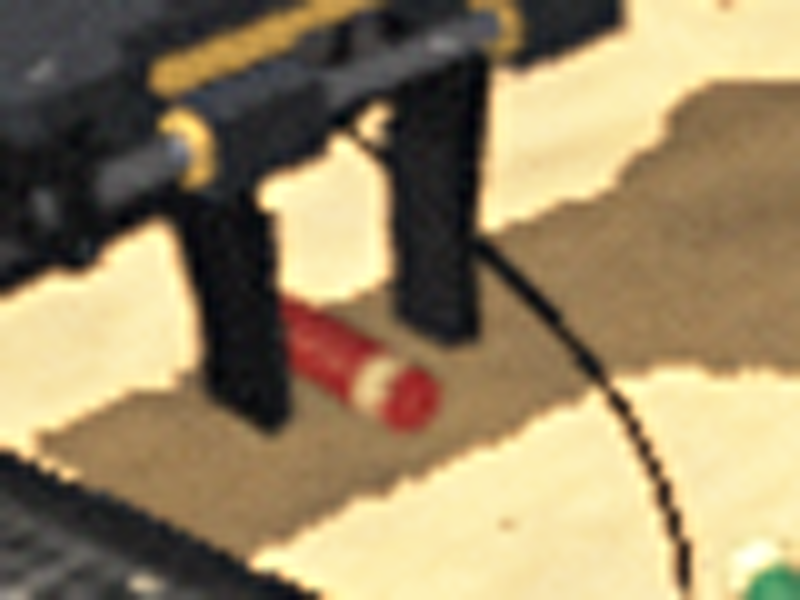

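The fingers straddle the cell, with the cream end towards (234,309). I'll go 2 mm lower and close.

Emit:
{"op": "drive_tool", "data": {
  "plan": [
    [0, 2, 1, 0, 0, 0, 30],
    [0, 2, 1, 0, 0, 0, 12],
    [0, 2, 1, 0, 0, 0, 8],
    [0, 2, 1, 0, 0, 0, 8],
    [0, 2, 1, 0, 0, 0, 8],
    [0, 2, 1, 0, 0, 0, 8]
  ],
  "newtons": 15
}}

```text
time: 6.15
position: [0.5673, 0.291, 0.0048]
tool_rot: [0.04, 0.706, -0.706, -0.041]
ft_force: [0.3, 0.5, 1.3]
grip_width: 0.0142
```

```bash
python3 - <<'E'
from h import *
o=get_obs();print(o["position"],o["grip_width"],o["ft_force"])
E
```

```text
[0.5673427  0.29098059 0.00478226] 0.01416679685249713 [0.2921548  0.45807398 1.25785003]
```

Emit:
{"op": "drive_tool", "data": {
  "plan": [
    [0, -20, 0, 0, 0, 0, 8],
    [0, -60, 0, 0, 0, 0, 8],
    [0, -100, 0, 0, 0, 0, 8],
    [0, -140, 0, 0, 0, 0, 8],
    [0, -140, 0, 0, 0, 0, 8]
  ]
}}

```text
time: 6.65
position: [0.5716, 0.2923, 0.151]
tool_rot: [0.044, 0.708, -0.704, -0.036]
ft_force: [0.5, 0.8, -0.2]
grip_width: 0.0142
```

```bash
python3 - <<'E'
from h import *
o=get_obs();print(o["position"],o["grip_width"],o["q"])
go((*TR,.145),-14.5)
E
```

```text
[0.57159422 0.29225759 0.15101872] 0.014187669502872447 [2.98104382e-01 6.27623602e-01 1.46330887e+00 1.84416677e-03
 1.03840111e+00 1.98149588e+00]
6.65 shift [2.000e-01 3.400e+00 4.153e+02] turn [ -0.1 -82.   -0.8]
```

Emit:
{"op": "drive_tool", "data": {
  "plan": [
    [0, 0, 415, 0, -82, 0, 8],
    [0, 0, 415, 0, -82, 0, 8],
    [0, 0, 415, 0, -82, 0, 8],
    [0, 0, 415, 0, -82, 0, 8],
    [0, 0, 415, 0, -82, 0, 8],
    [0, 0, 415, 0, -82, 0, 8],
    [0, 0, 415, 0, -82, 0, 8],
    [0, 0, 415, 0, -82, 0, 8],
    [0, 0, 415, 0, -82, 0, 8],
    [0, 0, 415, 0, -82, 0, 8]
  ]
}}

```text
time: 7.65
position: [0.5202, -0.1266, 0.1436]
tool_rot: [0.424, -0.566, 0.566, -0.423]
ft_force: [0.7, 0.2, -0.3]
grip_width: 0.0139
```

Emit:
{"op": "drive_tool", "data": {
  "plan": [
    [0, 0, 0, 0, 0, 0, 8],
    [0, 0, 0, 0, 0, 0, 8]
  ]
}}

```text
time: 7.85
position: [0.5197, -0.121, 0.1436]
tool_rot: [-0.423, 0.568, -0.566, 0.422]
ft_force: [-0.6, 0.3, -0.5]
grip_width: 0.0142
```

```bash
python3 - <<'E'
from h import *
o=get_obs();print(o["position"],o["grip_width"],o["q"])
go((*TR,.06),-14.5)
E
```

```text
[ 0.51972012 -0.1210274   0.1435845 ] 0.014211398618607856 [-4.38817467e-01  5.18394706e-01  1.73620018e+00  1.06345290e-03
  8.90277563e-01 -1.49522633e-01]
7.85 shift [-1.9 83.6  4.5] turn [ 0.2 -2.1 -0.1]
```

Emit:
{"op": "drive_tool", "data": {
  "plan": [
    [-2, 30, 4, 0, -2, 0, 8],
    [-2, 65, 4, 0, -2, 0, 8],
    [-2, 88, 4, 0, -2, 0, 8],
    [-2, 88, 4, 0, -2, 0, 8],
    [-2, 88, 4, 0, -2, 0, 8]
  ]
}}

```text
time: 8.35
position: [0.5246, -0.1195, 0.0561]
tool_rot: [-0.434, 0.56, -0.558, 0.433]
ft_force: [0.8, -1.1, -1.2]
grip_width: 0.0145
```

```bash
python3 - <<'E'
from h import *
go((*TR,.0208),-14.5)
a=camera("scene");b=camera("top");cv2.imwrite("pics/s6.png",a)
o=get_obs()["position"]
for n in("red_cell_centre","red_cell_plus","red_terminal","trough"):
    for r in mark_of("scene",n)[:1]: print(n,r["conf"],r["location"])
d=np.array([np.cos(np.radians(75.5)),np.sin(np.radians(75.5)),0])
c=o+[0,0,.0027]; print("exp centre,plus,minus",[np.round(w2px("scene",c+d*k),1) for k in(0,-.025,.025)])
cv2.imwrite("pics/z6.png",cv2.resize(a[205:275,310:403],(797,600),interpolation=2))
E
```

```text
8.35 shift [ 0.8 35.3  0.1] turn [ 0.1  0.1 -0.1]
red_cell_centre 0.47 [358.3, 228.1]
red_cell_plus 0.45 [361.8, 222.8]
red_terminal 0.65 [368.1, 234.1]
exp centre,plus,minus [array([357.4, 227.6]), array([364.9, 225.2]), array([349.8, 230. ])]
```

View pics/z6.png

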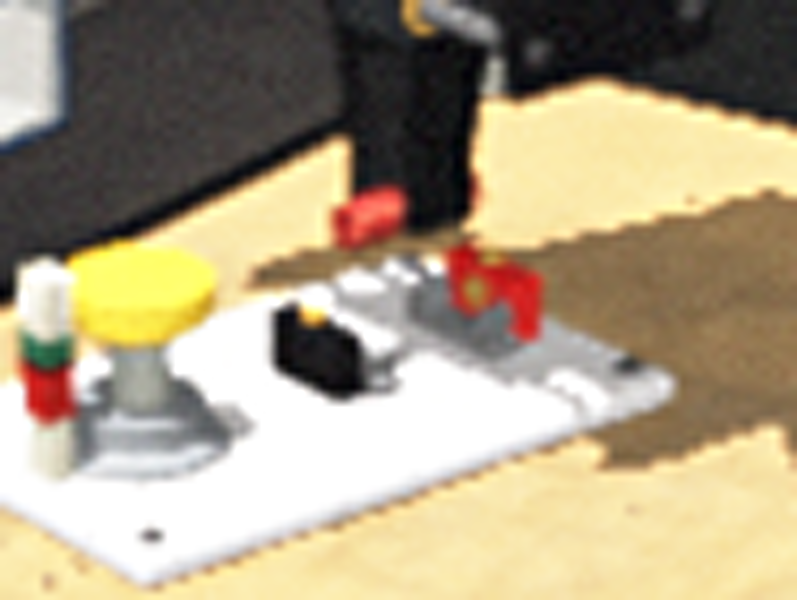

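```bash
python3 - <<'E'
from h import *
d=np.array([np.cos(np.radians(75.5)),np.sin(np.radians(75.5)),0]);e=np.array([d[1],-d[0],0])
t=np.array([*TR,0])
for n,p in(("redstud",t-d*.0345+[0,0,.036]),("blkstud",t+d*.0345+[0,0,.036]),("cap",np.array([*PL,.064])),("corner near",t+d*.145-e*.06+[0,0,.01]),("corner right",t-d*.055-e*.06+[0,0,.01])):
    q=np.array(w2px("scene",p));print(n,q.round(1),"crop",((q-[310,205])*8.57).round())
E
```

```text
redstud [367.9 233.1] crop [496. 241.]
blkstud [347.3 239.8] crop [319. 298.]
cap [326.6 236.1] crop [142. 267.]
corner near [327.2 269.6] crop [148. 553.]
corner right [389.3 247.6] crop [680. 365.]
```

Scene and top agree within about 1–2 mm. The scene view is uniformly about 1.6 px low for both jig and cell, so that cancels. I'll lower into the trough.

Emit:
{"op": "drive_tool", "data": {
  "plan": [
    [0, 12, 0, 0, 0, 0, 8],
    [0, 20, 0, 0, 0, 0, 8],
    [0, 26, 0, 0, 0, 0, 8],
    [0, 30, 0, 0, 0, 0, 8],
    [0, 30, 0, 0, 0, 0, 8]
  ]
}}

```text
time: 9.15
position: [0.524, -0.1204, 0.0252]
tool_rot: [-0.434, 0.56, -0.558, 0.433]
ft_force: [0.7, -0.1, 0.5]
grip_width: 0.0139
```

Emit:
{"op": "drive_tool", "data": {
  "plan": [
    [0, 2, 0, 0, 0, 0, 8],
    [0, 4, 0, 0, 0, 0, 8],
    [0, 4, 0, 0, 0, 0, 8]
  ]
}}

```text
time: 9.45
position: [0.5245, -0.1206, 0.0221]
tool_rot: [-0.433, 0.559, -0.558, 0.433]
ft_force: [0.8, 0.9, -0.2]
grip_width: 0.0146
```

```bash
python3 - <<'E'
from h import *
go((*TR,.0208),-14.5)
a=camera("scene");o=get_obs();print(o["position"],o["ft_force"],o["grip_width"])
cv2.imwrite("pics/z7.png",cv2.resize(a[205:275,310:403],(797,600),interpolation=2))
E
```

```text
9.45 shift [-0.3  1.3 -0.2] turn [ 0.1  0.1 -0. ]
[ 0.52457916 -0.12061353  0.02218336] [-0.22434428  1.22165222  0.18986771] 0.014418979172601846
```

View pics/z7.png

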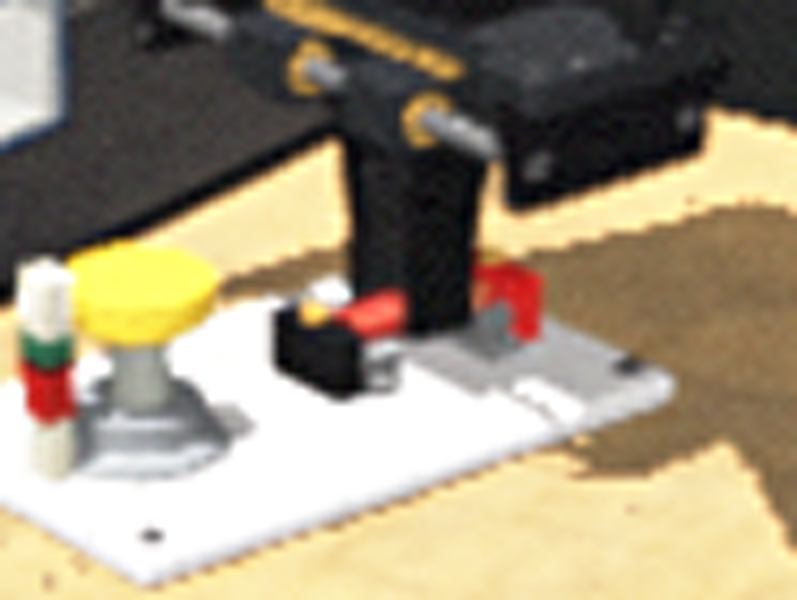

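The cell lies between the terminals, red end beside the black block at crop (345,315). I'll lower 1 mm more, release and lift.

Emit:
{"op": "drive_tool", "data": {
  "plan": [
    [0, 1, 0, 0, 0, 0, 8],
    [0, 1.5, 0, 0, 0, 0, 8],
    [0, 1.5, 0, 0, 0, 0, 20],
    [0, 1.5, 0, 0, 0, 0, 30],
    [0, 1.5, 0, 0, 0, 0, 40],
    [0, 1.5, 0, 0, 0, 0, 40],
    [0, 1.5, 0, 0, 0, 0, 40]
  ]
}}

```text
time: 10.2
position: [0.5246, -0.1206, 0.0207]
tool_rot: [-0.433, 0.559, -0.558, 0.433]
ft_force: [-0.5, -0.3, 0.1]
grip_width: 0.0381
```

Emit:
{"op": "drive_tool", "data": {
  "plan": [
    [0, -15, 0, 0, 0, 0, 40],
    [0, -40, 0, 0, 0, 0, 40],
    [0, -80, 0, 0, 0, 0, 40],
    [0, -120, 0, 0, 0, 0, 40],
    [0, -120, 0, 0, 0, 0, 40]
  ]
}}

```text
time: 10.7
position: [0.5282, -0.1222, 0.1457]
tool_rot: [0.432, -0.556, 0.562, -0.435]
ft_force: [0.2, -0.2, 0.4]
grip_width: 0.04
```

```bash
python3 - <<'E'
from h import *
o=get_obs();print(o["position"],o["ft_force"],o["q"])
go((*PL,.12),-14.5); go((*PL,.12),-104.5)
a=camera("scene")
for n in("red_cell_centre","red_cell_plus"):
    for r in mark_of("scene",n)[:1]: print(n,r["conf"],r["location"])
d=np.array([np.cos(np.radians(75.5)),np.sin(np.radians(75.5)),0])
print([np.round(w2px("scene",np.array([*TR,.0235])+d*k),1) for k in(0,-.025,.025)])
cv2.imwrite("pics/z8.png",cv2.resize(a[205:275,310:403],(797,600),interpolation=2))
E
```

```text
[ 0.52823861 -0.12221575  0.14569745] [ 0.20113097 -0.24788505  0.39549612] [-4.33892455e-01  5.20326075e-01  1.72285867e+00  7.75037514e-04
  8.88700895e-01 -1.82887930e-01]
10.7 shift [-100.9   25.5   -4.2] turn [-0.6  0.1  0.1]
10.7 shift [-100.9   25.5   -4.2] turn [-0.5 90.1 -0.4]
red_cell_centre 0.74 [274.7, 332.5]
red_cell_plus 0.53 [362.5, 236.4]
[array([357.6, 240.9]), array([365. , 238.4]), array([350.1, 243.4])]
```

View pics/z8.png

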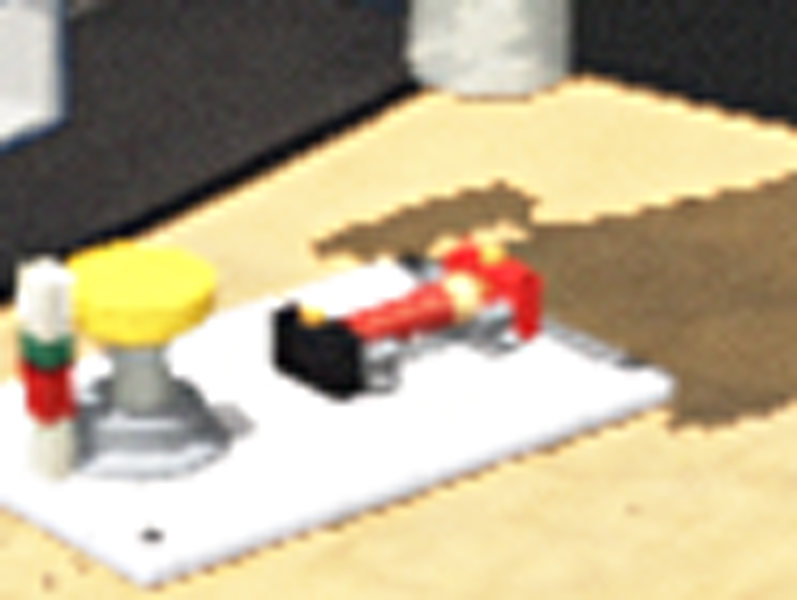

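The cell is seated with its cream band at crop (465,295) against the red block. Next I'll shut the fingers and move over the plunger.

Emit:
{"op": "drive_tool", "data": {
  "plan": [
    [-50, 0, -4, 0, 0, 0, 0],
    [-101, 0, -4, 0, 0, 0, 0],
    [-101, 20, -4, 0, 0, 0, 0],
    [-101, 50, -4, 0, 0, 0, 0],
    [-101, 50, -4, 0, 0, 0, 0],
    [-101, 50, -4, 0, 0, 0, 0]
  ]
}}

```text
time: 11.45
position: [0.5446, -0.0216, 0.0893]
tool_rot: [-0.434, 0.561, -0.557, 0.432]
ft_force: [0.2, 0.2, -0.1]
grip_width: 0.0026
```

```bash
python3 - <<'E'
from h import *
o=get_obs();print(o["position"],o["ft_force"],o["grip_width"])
go((*PL,.064),-14.5)
E
```

```text
[ 0.54457531 -0.02164486  0.08929155] [ 0.15354792  0.15676907 -0.08076183] 0.0026476921326019703
11.45 shift [ 0.6 25.3  5.4] turn [ 0.3  0.1 -0. ]
```

Emit:
{"op": "drive_tool", "data": {
  "plan": [
    [0.5, 8, 4.5, 0, 0, 0, 0],
    [0.5, 15, 4.5, 0, 0, 0, 0],
    [0.5, 21, 4.5, 0, 0, 0, 0],
    [0.5, 24, 4.5, 0, 0, 0, 0],
    [0.5, 27, 4.5, 0, 0, 0, 0],
    [0.5, 30, 4.5, 0, 0, 0, 0],
    [0.5, 33, 4.5, 0, 0, 0, 0],
    [0.5, 33, 4.5, 0, 0, 0, 0]
  ]
}}

```text
time: 12.25
position: [0.55, -0.0236, 0.0579]
tool_rot: [-0.434, 0.559, -0.558, 0.433]
ft_force: [-1.6, -0.4, 5.5]
grip_width: 0.0006
```

```bash
python3 - <<'E'
from h import *
o=get_obs();print(o["position"],o["ft_force"],o["grip_width"])
go((*PL,.052),-14.5)
E
```

```text
[ 0.5500335  -0.02356757  0.0579221 ] [-1.63564652 -0.39658289  5.49775764] 0.0005918805241358345
12.25 shift [ 0.1  5.9 -0.5] turn [ 0.1  0.1 -0. ]
```

Emit:
{"op": "drive_tool", "data": {
  "plan": [
    [0, 2, 0, 0, 0, 0, 0],
    [0, 4, 0, 0, 0, 0, 0],
    [0, 6, 0, 0, 0, 0, 0],
    [0, 6, 0, 0, 0, 0, 0],
    [0, 6, 0, 0, 0, 0, 0],
    [0, 6, 0, 0, 0, 0, 0]
  ]
}}

```text
time: 12.85
position: [0.55, -0.0236, 0.0525]
tool_rot: [-0.434, 0.559, -0.558, 0.433]
ft_force: [-2.7, -0.8, 7.3]
grip_width: 0.0003
```

```bash
python3 - <<'E'
from h import *
a=camera("scene");b=camera("top");o=get_obs();print(o["time"],o["position"],o["ft_force"],o["grip_width"])
for n,p in(("tape",0),("jar",0),("green_cell_centre",.0075)):
    for r in mark_of("scene",n)[:1]: print(n,r["conf"],r["location"])
cv2.imwrite("pics/z9.png",cv2.resize(a[205:275,310:403],(797,600),interpolation=2))
E
```

```text
12.95 [ 0.55005328 -0.02355031  0.05250403] [-2.055041   -1.02157511  7.70231847] 0.0006954301608975298
tape 0.64 [214.3, 282.1]
jar 0.72 [366.1, 212.2]
green_cell_centre 0.47 [274.6, 332.6]
```

View pics/z9.png

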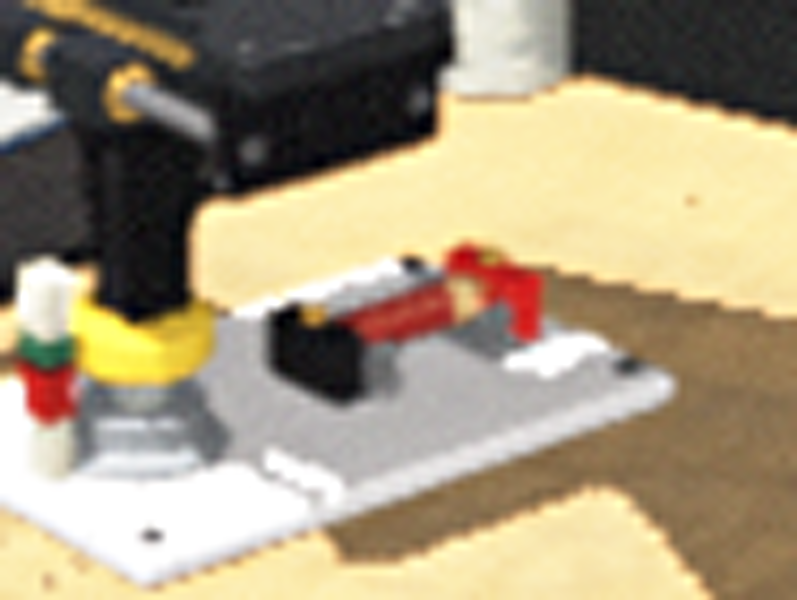

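The cap's rim is level with the green band, travel is 11.5 mm at 7.7 N, and the cell is still seated. Handing in.

```bash
python3 -c "
from rig import *
print(hand_in());o=get_obs();print(o['time'],o['position'],o['ft_force'])"
```

```text
the job is handed in; nothing more can be done
None
the job is handed in; nothing more can be done
```

The red cell is in the trough with its cream plus end against the red terminal, and I let go of it. The arm is holding the yellow plunger down with the shut fingers. I handed the job in at about 13 s of the 45 s allowed.

**Last checks:**
- **Plunger:** the tool tip was at 52.5 mm, so the plunger is about 11.5 mm down. The push was about 7.7 N, which fits the spring, and the picture shows the cap rim level with the green band.
- **Cell:** it was still seated in the final picture.
- **Bystanders:** the green cell and tape were found within about 2 px of their first positions, and the jar within about 3 px. The jar reading is low-confidence, but I saw no contact with any of them.

**What disagreed or went wrong:**
- **Camera offset:** the scene camera read about 1.6 px lower than the top camera for everything on the jig. I took the jig's position from the top camera.
- **Wrong detection:** after placing, the network reported the green cell as the red cell's centre. I judged the seating from the picture instead.
- **Desk lamp:** early on, the upper arm passed through the lamp in the pictures. The wrist force stayed around 1 N and the arm was not slowed, so I took the lamp as not solid. The wrist sensor would not register a push on the upper arm, so I can't fully rule out a contact there.

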